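# Bring the tall spice jar to the front and press its lid shut

## Task

Slowly turn the spice carousel, pushing it at the rim and not by the jars, hub or ribs inside, until the one tall jar stands at the front, in line behind the pointer on the foot, and let it come to rest. Then press the raised button on the tall jar's lid all the way down with the fingertips and take the hand away. Apart from that button touch none of the jars, do not lift or tip any of them, and leave the dabba, bowl and spatula where they are.

Things in the scene. Friction and masses are not known exactly. Their poses are not given: they have to be found in the camera images.
- carousel_base: Fixed white foot of the carousel, a disc 220 mm across, 20 mm high; origin at the centre of its underside, on the vertical turning axis. Its own -x axis points to the front: along it a tongue 24 mm wide and 10 mm high sticks out from under the platter to a pointed tip 223 mm from the axis. It does not turn. Its place and yaw (within 0.3 rad of facing the robot) vary.
- pointer_tip (a point): The pointed end of the front tongue, on its top face 10 mm above the counter, 223 mm from the turning axis.
- carousel (a joint): Angle of the turning platter in rad, 0 at the start of a run wherever it then stands, growing counter-clockwise seen from above. It turns either way with no stop within reach, needs about 1 N at the tabs and stops almost at once when no longer pushed.
- hub: Low hub (68 mm across, 22 mm high) and ribs in the middle of the platter, turning with it, not to be touched; origin on the axis on the platter's floor. The white platter is 280 mm across; its floor is 34 mm above the counter, a thin lip round it rises to 44 mm. Six ribs 12 mm high part it into six equal bays, one jar in each, jar centres 75 mm from the axis.
- tab (a point): Centre of the top edge of one of six equal flat upright tabs on the rim, one every 60 degrees, midway between two bays (jars stand 30 degrees either side). A tab reaches from 136 to 172 mm from the axis, is 10 mm thick, from 24 to 70 mm above the counter; this point is 154 mm from the axis. Pushing a tab sideways, along the rim, turns the platter.
- jar_tall: The one tall jar: glass, 44 mm across, 115 mm high with its red lid (48 mm across), and a red button 26 mm across that stands 8 mm up from the lid's middle. Loose, stands upright in its bay; origin at the centre of its underside (34 mm above the counter), z up. It starts about 40 to 140 degrees away from the front, on either side.
- lid_button (a joint): How far the tall jar's lid button is pressed, in m: 0 raised (as at the start), 0.006 fully down, when it stands only 2 mm above the lid. It takes about 3 N and stays where it is left.
- button_top (a point): Centre of the top face of the tall jar's button; 157 mm above the counter while raised, 151 mm when fully down.
- jar_1: A short jar: like the tall one but 74 mm high with its lid, button already down (2 mm above the lid, 110 mm above the counter). Loose; origin at the centre of its underside, z up. Not to be touched.
- jar_2: A short jar: like the tall one but 74 mm high with its lid, button already down (2 mm above the lid, 110 mm above the counter). Loose; origin at the centre of its underside, z up. Not to be touched.
- jar_3: A short jar: like the tall one but 74 mm high with its lid, button already down (2 mm above the lid, 110 mm above the counter). Loose; origin at the centre of its underside, z up. Not to be touched.
- jar_4: A short jar: like the tall one but 74 mm high with its lid, button already down (2 mm above the lid, 110 mm above the counter). Loose; origin at the centre of its underside, z up. Not to be touched.
- jar_5: A short jar: like the tall one but 74 mm high with its lid, button already down (2 mm above the lid, 110 mm above the counter). Loose; origin at the centre of its underside, z up. Not to be touched.
- dabba: Round steel masala dabba with a lid and a small knob, 164 mm across, 80 mm high over the knob; loose; origin at the centre of its underside. A bystander.
- bowl: White ceramic bowl, 120 mm across, 55 mm high; loose; origin at the centre of its underside. A bystander.
- spatula: Wooden spatula 260 mm long lying flat on the counter to the right in front of the carousel, handle towards the robot; loose; its length runs along its own x axis, origin near its middle. A bystander.

How it is judged:
By the outcome, as a careful person would: the job done as asked, in the order asked, and still so for the second after the job is handed in, with the robot touching nothing.
It also fails if it takes over 58 s, if anything falls off the work surface, if the arm or the gripper's body presses on something with over 40 N, if the wrist force passes 120 N, or if a joint passes its speed limit or range.

## Robot

A 6-joint arm with a two-finger parallel gripper is mounted at the origin on the work surface. World frame = base frame: x ahead of the robot, y to its left, z up, the work surface at z = 0. Lengths are in m, angles in degrees, forces in N, time in s.
With the tool pointing down it reaches from about 0.275 to 1 m from the base axis. Payload 8.4 kg.
Tool frame: the origin (TCP) lies at the very end of the fingers, on their centre line; the grasp point (between the pads) lies 19 mm behind it; z points along the fingers, y is the direction in which the jaws open and shut (so a half turn about z gives the same grasp; the last joint's range is limited). The gripper opens to 85 mm and grips with 20 to 120 N. Pads are 22 mm wide; open, the fingers measure 114 mm over their backs; the gripper's body (76 mm by 85 mm) begins 54 mm behind the grasp point. The pads swing forward as they close: fully open they stand 13 mm farther back than shut.
Start: joints at [65.237, 20.225, 93.587, -0, 66.188, -0.138], TCP at [0.26, 0.568, 0.231] pointing down, gripper open.
Joint ranges: [-150.9, 150.9], [-52.94, 120.26], [3.33, 152.33], [-74.26, 254.26], [0, 154.13], [-172.89, 172.89]. Speed limits (degrees/s): [127.2, 127.2, 159.86, 180, 180, 180].

## Interface

Orientations are given as a 3x3 rotation matrix whose columns are the frame's x, y, z axes.
In Python, from station import env gives the robot as it stands. The module is installed in compiled form; this text tells all that it offers.
- The arm moves only by the shell command python3 -m creep 'ROWS' [OPENING] [FORCE]. ROWS is JSON, a list of rows, each a list of 4 numbers: the shift along the tool's x, y, z in m, then the turn about the tool's z in degrees. A call has 1 to 12 rows; each row shifts and turns the commanded pose from where the row before left it, along the tool's axes as they then stand; what a row does not reach is not made up. A row lasts 1/10 s, in which the tool goes at most 50 mm and 8.59 degrees, less where a joint would pass 70% of its speed; a pose out of reach is approached as far as the arm can. A call with a gripper value outside its range is refused whole. OPENING is the finger opening in m, from 0 to 0.0854, set as the call begins (- or left out, the last holds). The fingers move at their own pace and stop on an object; FORCE is the grip in N (left out, the last holds). Time passes only in rows, so rows that do not move let the fingers close. It gives the time, the measured TCP pose, the force and the opening at its end, in the units of the state.
- env.get_state(): the state, without advancing time (a new reading comes with each control period).
- env.get_image(name): name is "side" or "top"; returns a dict with "color" (480x640x3 uint8, red, green, blue), "camera_matrix" (3x3 intrinsics, pixels), "world_from_camera" (4x4, takes a point from camera to world coordinates). Camera axes: x right, y down, z forward; pixel columns grow to the right and rows downward; lengths in m; the calibration is good to about 2 mm. A picture is of the moment at which its call begins. There is no depth.
- env.finish_job(): hands the job in, once; it reports no verdict.
The state is a dict: "time": time; "qpos": joint angles; "qd": joint speeds; "joint_efforts": joint torques, N m; "eef_pos": TCP position; "orientation": TCP orientation; "force": force on the tool from outside, world axes, zero at the start; "torque": the same for the moment, N m; "width": finger opening in m.
Only numpy, scipy, OpenCV 4.12 (cv2) and the standard library are available. Lean on these libraries where they do the work, as an engineer would, in place of code of your own. Each camera call takes 0.05 s, during which the arm holds its last target. There are 200 camera calls.

## Working session

There is one attempt and no reset: what is moved stays moved. The work goes in short steps, Python scripts to look and compute and a shell command to move; the robot and the scene stay as the last step left them, time stands still between calls to the robot, and variables do not carry over. Pictures are saved under pics/ and viewed, about 8 in all and at most 12, crops included, and the job is handed in when it is done.

```bash
mkdir -p pics
cat > h.py <<'E'
import numpy as np, cv2
from station import env
def shot(n,f=None):
    r=env.get_image(n)
    if f: cv2.imwrite('pics/'+f,r["color"][:,:,::-1])
    return r
def ray(r,u,v,z):
    K=np.array(r["camera_matrix"]);T=np.array(r["world_from_camera"])
    d=T[:3,:3]@np.linalg.solve(K,[u,v,1.]);o=T[:3,3]
    return o+d*(z-o[2])/d[2]
def proj(r,p):
    T=np.linalg.inv(np.array(r["world_from_camera"]));q=np.array(r["camera_matrix"])@(T[:3,:3]@np.array(p)+T[:3,3])
    return q[:2]/q[2]
E
python3 - <<'E'
from h import *
for n in("top","side"):
    r=shot(n,n+"0.png"); print(n,np.round(r["camera_matrix"],1).tolist(),np.round(r["world_from_camera"],3).tolist())
s=env.get_state(); print(s["time"],s["eef_pos"],np.round(s["orientation"],3).tolist(),s["force"],s["width"])
E
```

```text
top [[600.7, 0.0, 306.8], [0.0, 600.7, 241.7], [0.0, 0.0, 1.0]] [[-0.028, -0.988, 0.152, 0.271], [-0.999, 0.031, 0.016, -0.027], [-0.021, -0.151, -0.988, 1.726], [0.0, 0.0, 0.0, 1.0]]
side [[511.0, 0.0, 315.9], [0.0, 511.0, 244.4], [0.0, 0.0, 1.0]] [[0.899, -0.255, 0.356, 0.027], [-0.438, -0.48, 0.761, -1.069], [-0.023, -0.84, -0.543, 0.854], [0.0, 0.0, 0.0, 1.0]]
0.1 [0.26025214 0.56778149 0.23064553] [[-0.909, 0.417, -0.001], [0.417, 0.909, -0.001], [0.0, -0.001, -1.0]] [ 0.29166423 -0.42862023 -0.0626359 ] 0.08536863039086352
```

View pics/top0.png

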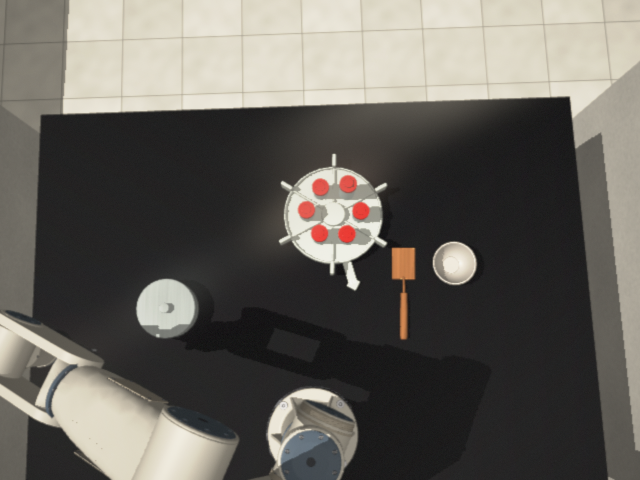

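View pics/side0.png

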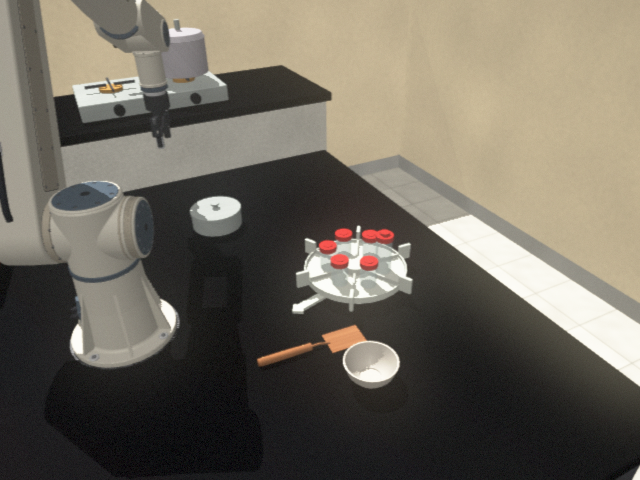

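Top view: carousel centred near (334,215), six tabs, pointer tip near (353,290), six red lids. The side view suggests the tall jar is at about (385,237). Measuring these next.

```bash
cat >> h.py <<'E'
def lids(r,box):
    c=r["color"].astype(int);m=((c[:,:,0]>120)&(c[:,:,1]<75)&(c[:,:,2]<75)).astype(np.uint8)
    k=np.zeros_like(m);x0,y0,x1,y1=box;k[y0:y1,x0:x1]=1
    n,_,st,ce=cv2.connectedComponentsWithStats(m*k)
    return [(ce[i],st[i]) for i in range(1,n) if st[i][4]>25]
E
python3 - <<'E'
from h import *
t=shot("top");s=shot("side")
c=t["color"]; w=(c.min(2)>110).astype(np.uint8);m=np.zeros_like(w);m[145:300,265:400]=1;w*=m
cs=cv2.findContours(w,cv2.RETR_EXTERNAL,cv2.CHAIN_APPROX_NONE)[0];C=max(cs,key=cv2.contourArea)[:,0,:]
# disc: opening removes tabs
f=np.zeros_like(w);cv2.drawContours(f,[C[:,None]],-1,1,-1)
d=cv2.morphologyEx(f,cv2.MORPH_OPEN,cv2.getStructuringElement(2,(41,41)))
D=max(cv2.findContours(d,0,1)[0],key=cv2.contourArea)
P=np.array([ray(t,u,v,.044)[:2] for u,v in D[:,0]]);A=np.c_[2*P,np.ones(len(P))];x=np.linalg.lstsq(A,(P**2).sum(1),rcond=None)[0]
cen=x[:2];print("centre",cen,"R",np.sqrt(x[2]+cen@cen))
tip=[ray(t,u,v,.01)[:2] for u,v in C if v>275]; 
tip=np.array(tip)
if len(tip): 
    i=np.argmax(np.linalg.norm(tip-cen,axis=1));dd=tip[i]-cen;print("tip",tip[i],np.linalg.norm(dd),np.degrees(np.arctan2(dd[1],dd[0])))
Q=np.array([ray(t,u,v,.070)[:2] for u,v in C])-cen;a=np.degrees(np.arctan2(Q[:,1],Q[:,0]));rr=np.hypot(*Q.T)
sel=(rr>.152)&(rr<.185);
z=np.exp(6j*np.radians(a[sel]));
for k in range(-180,180,60):
    pass
print("tab blobs",sorted(np.round(a[sel]).astype(int).tolist()))
for n,r,b in(("top",t,(280,160,390,260)),("side",s,(300,220,420,280))):
    for ce,st in lids(r,b):
        out=[]
        for h in(.108,.149):
            p=ray(r,*ce,h)[:2]-cen;out+= [round(np.hypot(*p),4),round(np.degrees(np.arctan2(p[1],p[0])),1)]
        print(n,ce.round(1),st.tolist(),out)
im=cv2.resize(s["color"][210:320,280:440,::-1],None,fx=5,fy=5,interpolation=2);cv2.imwrite('pics/s1.png',im)
E
```

```text
centre [ 0.60617882 -0.07485724] R 0.1388387256005115
tip [ 0.39390976 -0.13280652] 0.2200369790682815 -164.73038107956052
tab blobs [-170, -170, -170, -170, -170, -170, -170, -170, -170, -170, -169, -163, -163, -163, -163, -163, -163, -163, -162, -162, -162, -162, -127, -127, -126, -126, -126, -126, -125, -123, -122, -122, -121, -121, -121, -121, -121, -66, -66, -65, -65, -65, -64, -63, -63, -62, -62, -61, -61, -61, -61, -61, -5, -5, -5, -4, -4, -4, -4, -3, -2, -1, -1, -1, -1, -1, -1, -1, 55, 55, 55, 55, 56, 56, 56, 57, 58, 59, 59, 60, 60, 60, 115, 115, 115, 115, 115, 116, 117, 117, 119, 119, 119, 120, 120, 120, 120, 175, 175, 175, 176, 176, 176, 176, 177, 178, 178, 178, 178, 178, 178, 178, 179]
top [360.6 210.8] [354, 203, 15, 16, 190] [np.float64(0.0762), np.float64(-94.2), np.float64(0.0742), np.float64(-100.8)]
top [320.4 234.7] [313, 227, 14, 15, 133] [np.float64(0.0775), np.float64(151.9), np.float64(0.0836), np.float64(153.9)]
top [346.5 233.9] [339, 226, 16, 17, 201] [np.float64(0.0769), np.float64(-153.0), np.float64(0.0821), np.float64(-156.5)]
side [343.2 235.7] [335, 228, 18, 13, 79] [np.float64(0.0559), np.float64(94.1), np.float64(0.0357), np.float64(-176.8)]
side [378.  239.6] [362, 235, 32, 9, 111] [np.float64(0.07), np.float64(-5.1), np.float64(0.0694), np.float64(-60.6)]
side [385.4 235.3] [381, 234, 10, 4, 29] [np.float64(0.0995), np.float64(1.8), np.float64(0.0808), np.float64(-39.8)]
side [327.4 250.3] [320, 248, 16, 5, 48] [np.float64(0.0764), np.float64(171.6), np.float64(0.1122), np.float64(-156.9)]
side [339.  265.3] [332, 263, 15, 5, 38] [np.float64(0.1026), np.float64(-141.8), np.float64(0.1575), np.float64(-133.3)]
side [368.8 266.8] [361, 265, 15, 4, 26] [np.float64(0.1055), np.float64(-99.6), np.float64(0.1605), np.float64(-107.6)]
```

View pics/s1.png

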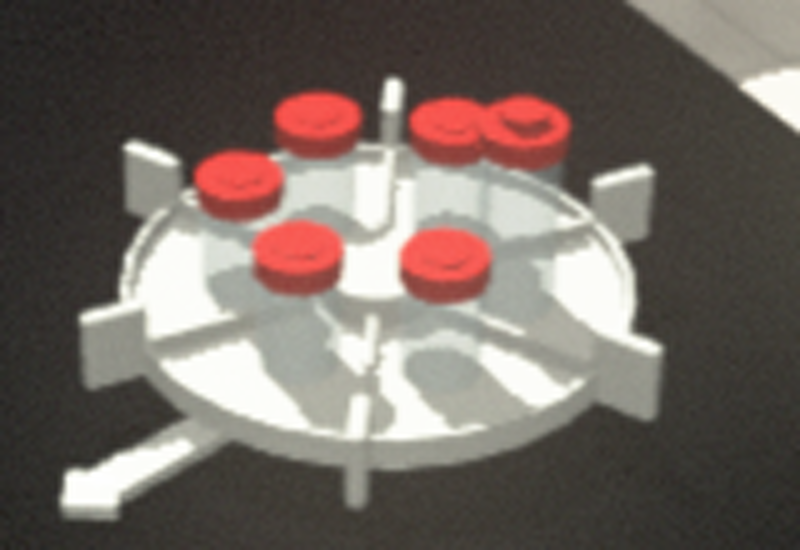

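Tall jar: side view crop (525,130), at about -33° around the axis. The front is at about -165°, so I need roughly -132° (clockwise). I'll straddle the tab at -63° with a partly open gripper. Moving over it now.

```bash
python3 -m creep '[[-0.0295,-0.0224,0,0],[-0.0295,-0.0224,0,0],[-0.0295,-0.0224,0,0],[-0.0295,-0.0224,0,0],[-0.0295,-0.0224,0,0],[-0.0295,-0.0224,0,0],[-0.0295,-0.0224,0,0],[-0.0295,-0.0224,0,0],[-0.0295,-0.0224,0,0],[-0.0295,-0.0224,0,0],[-0.0295,-0.0224,0,0],[-0.0295,-0.0224,0,0]]' 0.028
python3 -m creep '[[-0.0295,-0.0224,0,0],[-0.0295,-0.0224,0,0],[-0.0295,-0.0224,0,0],[-0.0295,-0.0224,0,0],[-0.0295,-0.0224,0,0],[-0.0295,-0.0224,0,0],[-0.0295,-0.0224,0,0],[-0.0295,-0.0224,0,0],[-0.0295,-0.0224,0,0],[-0.0295,-0.0224,0,0],[-0.0295,-0.0224,0,0],[-0.0295,-0.0224,0,0]]'
python3 -m creep '[[0,0,0,7.7],[0,0,0,7.7],[0,0,0,7.7],[0,0,0,7.7],[0,0,0,7.6],[0,0,0,0],[0,0,0,0]]'
```

```text
time: 1.4
eef_pos: [0.4707, 0.1749, 0.2313]
orientation: [[-0.909, 0.417, 0.0], [0.417, 0.909, 0.0], [-0.0, 0.0, -1.0]]
force: [-0.1, 0.7, -0.6]
width: 0.0281
time: 2.6
eef_pos: [0.6805, -0.217, 0.231]
orientation: [[-0.909, 0.417, -0.0], [0.417, 0.909, 0.0], [0.0, 0.0, -1.0]]
force: [-0.2, -0.7, 0.2]
width: 0.0281
time: 3.3
eef_pos: [0.6799, -0.2155, 0.2311]
orientation: [[-0.457, 0.889, -0.0], [0.889, 0.457, 0.0], [0.0, -0.0, -1.0]]
force: [0.3, 1.3, 0.1]
width: 0.0277
```

Run:
```python
from h import *
t=shot("top");c=cv2.imread('pics/top0.png')
w=(c.min(2)>110).astype(np.uint8);m=np.zeros_like(w);m[145:300,265:400]=1;w*=m
cen=np.array([.606,-.075]);ys,xs=np.nonzero(w)
P=np.array([ray(t,u,v,.07)[:2] for u,v in zip(xs,ys)]);q=P-cen;a=np.degrees(np.arctan2(q[:,1],q[:,0]));r=np.hypot(*q.T)
E=[]
for k in(-123,-63,-3,57,117,177):
    s=(abs((a-k+180)%360-180)<8)&(r>.15)&(r<.19)
    o=s&(r>r[s].max()-.008); E.append(P[o].mean(0)); print(k,r[s].max().round(4),P[s].mean(0).round(4),E[-1].round(4))
E=np.array(E);print(E.mean(0), [((E[i]+E[i+3])/2).round(4) for i in range(3)],[np.degrees(np.arctan2(*(E[i+3]-E[i])[::-1])).round(1) for i in range(3)])
s=shot("side","s2.png")
e=env.get_state()["eef_pos"];print(proj(s,e),proj(s,[.677,-.216,.07]))
cv2.imwrite('pics/s2.png',cv2.resize(s["color"][140:320,270:470,::-1],None,fx=3.3,fy=3.3,interpolation=2))
```

```text
-123 0.1716 [ 0.5167 -0.2085] [ 0.5133 -0.2145]
-63 0.1732 [ 0.6789 -0.2183] [ 0.683  -0.2251]
-3 0.1703 [ 0.7671 -0.0831] [ 0.773  -0.0834]
57 0.1722 [0.6923 0.06  ] [0.6978 0.0656]
117 0.1717 [0.5322 0.0678] [0.5287 0.0736]
177 0.1733 [ 0.4452 -0.0667] [ 0.4363 -0.066 ]
[ 0.6053619  -0.07498073] [array([ 0.6055, -0.0745]), array([ 0.6059, -0.0758]), array([ 0.6046, -0.0747])] [np.float64(56.6), np.float64(117.3), np.float64(177.1)]
[411.49769599 222.23120571] [405.66946443 277.03477317]
```

View pics/s2.png

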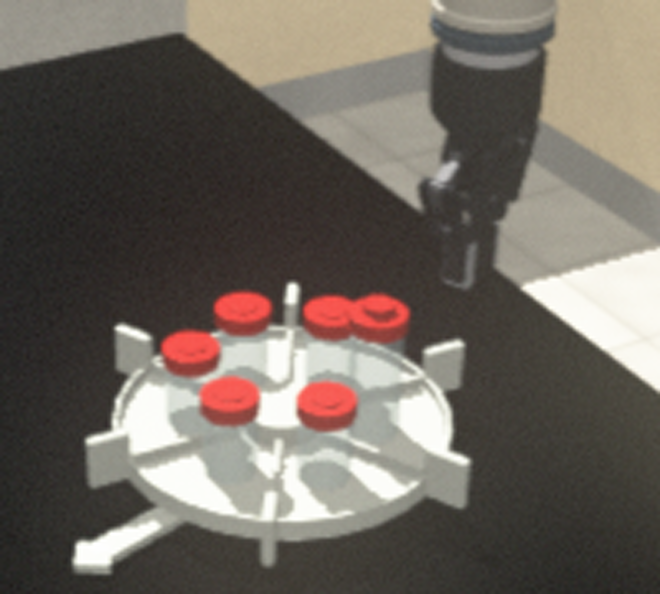

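```bash
python3 -m creep '[[0.0015,-0.003,0.03,0],[0,0,0.03,0],[0,0,0.03,0],[0,0,0.03,0],[0,0,0.02,0],[0,0,0.01,0],[0,0,0.005,0],[0,0,0.005,0],[0,0,0,0]]' 
python3 -m creep '[[0,0,0.005,0],[0,0,0.005,0],[0,0,0.005,0],[0,0,0.005,0],[0,0,0,0]]'
```

```text
time: 4.3
eef_pos: [0.677, -0.2157, 0.0717]
orientation: [[-0.454, 0.891, 0.001], [0.891, 0.454, -0.0], [-0.0, 0.0, -1.0]]
force: [-0.1, -0.2, -0.2]
width: 0.0288
time: 4.8
eef_pos: [0.6761, -0.2154, 0.0503]
orientation: [[-0.454, 0.891, -0.001], [0.891, 0.454, 0.0], [0.001, -0.001, -1.0]]
force: [-0.7, 0.5, 0.8]
width: 0.0279
```

```bash
R='' ; python3 -m creep '[[0.0001,-0.0028,0,1],[0.0001,-0.0028,0,1],[0.0001,-0.0028,0,1],[0.0001,-0.0028,0,1],[0.0001,-0.0055,0,2],[0.0001,-0.0055,0,2],[0.0001,-0.0055,0,2],[0.0001,-0.0055,0,2],[0.0001,-0.0055,0,2],[0.0001,-0.0055,0,2],[0.0001,-0.0055,0,2],[0.0001,-0.0055,0,2]]'
python3 - <<'E'
from h import *
e=env.get_state()["eef_pos"][:2]-np.array([.605,-.075]);print(np.hypot(*e),np.degrees(np.arctan2(e[1],e[0])))
E
```

```text
time: 6.0
eef_pos: [0.6234, -0.2315, 0.0513]
orientation: [[-0.118, 0.993, -0.0], [0.993, 0.118, 0.0], [0.0, -0.0, -1.0]]
force: [1.6, -0.1, 0.1]
width: 0.028
0.15753937220882447 -83.29432042471018
```

Pushing with about 1.6 N at steady radius. Continuing.

```bash
python3 -m creep '[[0.0001,-0.0055,0,2],[0.0001,-0.0055,0,2],[0.0001,-0.0055,0,2],[0.0001,-0.0055,0,2],[0.0001,-0.0055,0,2],[0.0001,-0.0055,0,2],[0.0001,-0.0055,0,2],[0.0001,-0.0055,0,2],[0.0001,-0.0055,0,2],[0.0001,-0.0055,0,2],[0.0001,-0.0055,0,2],[0.0001,-0.0055,0,2]]'
python3 -m creep '[[0.0001,-0.0055,0,2],[0.0001,-0.0055,0,2],[0.0001,-0.0055,0,2],[0.0001,-0.0055,0,2],[0.0001,-0.0055,0,2],[0.0001,-0.0055,0,2],[0.0001,-0.0055,0,2],[0.0001,-0.0055,0,2],[0.0001,-0.0055,0,2],[0.0001,-0.0055,0,2],[0.0001,-0.0055,0,2],[0.0001,-0.0055,0,2]]'
python3 - <<'E'
from h import *
e=env.get_state()["eef_pos"][:2]-np.array([.605,-.075]);print(np.hypot(*e),np.degrees(np.arctan2(e[1],e[0])))
E
```

```text
time: 7.2
eef_pos: [0.5583, -0.2257, 0.0514]
orientation: [[0.296, 0.955, 0.0], [0.955, -0.296, -0.0], [-0.0, 0.0, -1.0]]
force: [0.7, 0.1, -0.0]
width: 0.0279
time: 8.4
eef_pos: [0.5012, -0.1939, 0.0515]
orientation: [[0.659, 0.752, 0.001], [0.752, -0.659, -0.0], [0.0, 0.001, -1.0]]
force: [0.8, -0.3, 1.1]
width: 0.0281
0.15782115692836332 -131.13847181752953
```

```bash
python3 -m creep '[[0.0001,-0.0055,0,2],[0.0001,-0.0055,0,2],[0.0001,-0.0055,0,2],[0.0001,-0.0055,0,2],[0.0001,-0.0055,0,2],[0.0001,-0.0055,0,2],[0.0001,-0.0055,0,2],[0.0001,-0.0055,0,2],[0.0001,-0.0055,0,2],[0.0001,-0.0055,0,2],[0.0001,-0.0055,0,2],[0.0001,-0.0055,0,2]]'
python3 -m creep '[[0.0001,-0.0055,0,2],[0.0001,-0.0055,0,2],[0.0001,-0.0055,0,2],[0.0001,-0.0055,0,2],[0.0001,-0.0055,0,2],[0.0001,-0.0055,0,2],[0.0001,-0.0055,0,2],[0.0001,-0.0055,0,2],[0.0001,-0.0055,0,2],[0.0001,-0.0055,0,2],[0.0001,-0.0055,0,2],[0.0001,-0.0055,0,2]]'
python3 -m creep '[[0.0001,-0.0055,0,2],[0.0001,-0.0055,0,2],[0.0001,-0.0028,0,1],[0.0001,-0.0028,0,1],[0.0001,-0.0028,0,1],[0.0001,-0.0028,0,1],[0,0,0,0],[0,0,0,0]]'
python3 - <<'E'
from h import *
e=env.get_state()["eef_pos"][:2]-np.array([.605,-.075]);print(np.hypot(*e),np.degrees(np.arctan2(e[1],e[0])))
t=shot("top");s=shot("side")
a=cv2.resize(t["color"][145:310,260:410,::-1],None,fx=2.6,fy=2.6,interpolation=2)
b=cv2.resize(s["color"][210:320,280:430,::-1],None,fx=2.6,fy=2.6,interpolation=2)
b=cv2.copyMakeBorder(b,0,a.shape[0]-b.shape[0],0,0,0);cv2.imwrite('pics/m3.png',np.hstack([a,b]))
E
```

```text
time: 9.6
eef_pos: [0.4619, -0.1415, 0.0515]
orientation: [[0.908, 0.419, 0.001], [0.419, -0.908, -0.0], [0.0, 0.001, -1.0]]
force: [0.7, -0.4, 0.7]
width: 0.0282
time: 10.8
eef_pos: [0.4473, -0.0776, 0.0515]
orientation: [[1.0, 0.014, 0.001], [0.014, -1.0, -0.0], [0.001, 0.0, -1.0]]
force: [0.5, -1.0, 0.5]
width: 0.0276
time: 11.6
eef_pos: [0.4489, -0.0553, 0.0513]
orientation: [[0.993, -0.122, 0.0], [-0.122, -0.993, 0.0], [0.0, -0.0, -1.0]]
force: [-1.0, -0.3, -1.1]
width: 0.0278
0.15730079862789909 172.78978546926658
```

View pics/m3.png

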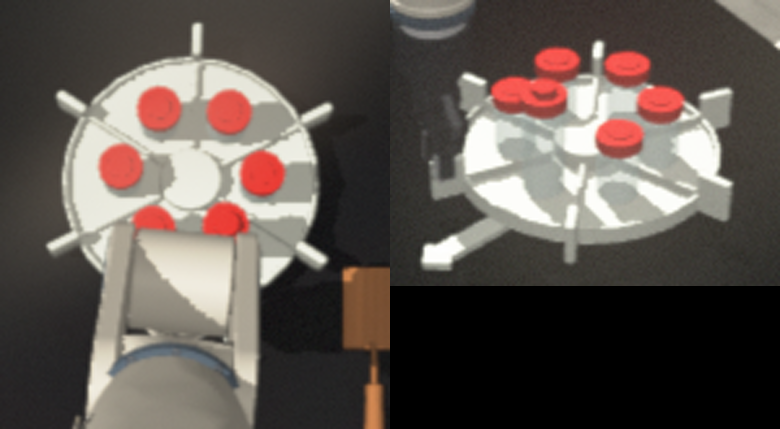

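Tabs sit again at about -3° + 60k, so the platter has turned about -120°. I'll measure the remainder and the tongue's axis in both views.

```bash
cat >> h.py <<'E'
CEN=np.array([.605,-.075])
def pts(r,c,z,box,th=110):
    w=np.zeros(c.shape[:2],np.uint8);x0,y0,x1,y1=box;w[y0:y1,x0:x1]=(c.min(2)>th)[y0:y1,x0:x1]
    ys,xs=np.nonzero(w);P=np.array([ray(r,u,v,z)[:2] for u,v in zip(xs,ys)]);q=P-CEN
    return P,np.degrees(np.arctan2(q[:,1],q[:,0])),np.hypot(*q.T)
def tabs(r,c,guess,box=(265,145,400,300)):
    P,a,R=pts(r,c,.07,box)
    for k in guess:
        d=(a-k+180)%360-180;s=(abs(d)<9)&(R>.15)&(R<.19)
        if s.sum()>5:
            o=s&(R>R[s].max()-.008);print(' tab',round(k+d[s].mean(),1),round(k+d[o].mean(),1),R[s].max().round(4),s.sum())
E
python3 - <<'E'
from h import *
t=shot("top");s=shot("side");t0=cv2.imread('pics/top0.png');s0=cv2.imread('pics/side0.png')
print("now");tabs(t,t["color"],(-63,-3,57,117)); print("before");tabs(t,t0,(-63,-3,57,117,177,-123))
for n,r,c,b in(("top",t,t0,(330,260,375,300)),("side",s,s0,(285,285,330,320))):
    P,a,R=pts(r,c,.01,b)
    d=(a+165+180)%360-180
    for lo,hi in((.165,.18),(.18,.195),(.195,.205),(.205,.215),(.215,.226),(.165,.226)):
        o=(R>lo)&(R<hi)&(abs(d)<12)
        if o.any():print(n,lo,o.sum(),(d[o].min()-165).round(1),(d[o].max()-165).round(1),(d[o].mean()-165).round(2))
    print(R[abs(d)<12].max())
# tall jar button in top & side
for n,r,b in(("top",t,(280,160,390,260)),("side",s,(300,220,420,280))):
    for ce,st in lids(r,b): 
        p=ray(r,*ce,.149)[:2]-CEN;print(n,ce.round(1),st.tolist(),np.hypot(*p).round(4),np.degrees(np.arctan2(p[1],p[0])).round(1))
E
```

```text
now
 tab -64.7 -64.7 0.1733 38
 tab -4.9 -4.8 0.1716 32
 tab 55.6 55.0 0.172 40
 tab 115.4 115.2 0.1711 36
before
 tab -62.8 -62.5 0.1737 37
 tab -2.9 -2.8 0.1713 32
 tab 57.2 56.6 0.1728 40
 tab 117.0 117.2 0.1712 38
 tab 177.0 177.0 0.1723 34
 tab -123.4 -123.3 0.171 44
top 0.165 46 -169.0 -160.7 -164.92
top 0.18 49 -168.8 -160.8 -164.76
top 0.195 44 -170.1 -159.6 -164.92
top 0.205 34 -169.3 -160.2 -164.83
top 0.215 6 -166.1 -163.7 -164.93
top 0.165 179 -170.1 -159.6 -164.86
0.21886224219830314
side 0.165 46 -168.3 -157.8 -162.86
side 0.18 45 -167.8 -158.4 -163.08
side 0.195 37 -169.2 -158.3 -163.71
side 0.205 37 -168.3 -157.3 -162.36
side 0.215 18 -166.1 -158.9 -162.68
side 0.165 183 -169.2 -157.3 -162.97
0.2235408898979284
top [360.6 211.7] [354, 204, 15, 16, 189] 0.0741 -101.8
top [346.5 229.4] [339, 224, 16, 12, 146] 0.0702 -151.9
top [321.5 229.6] [318, 227, 8, 6, 33] 0.0689 150.9
side [343.8 237.6] [335, 233, 18, 9, 65] 0.039 -163.7
side [371.8 239.1] [363, 232, 17, 11, 54] 0.0555 -65.8
side [339.4 246.4] [335, 244, 10, 5, 27] 0.0791 -147.9
side [333.8 251.1] [321, 249, 26, 6, 84] 0.1047 -148.7
side [383.4 253.6] [376, 251, 16, 6, 40] 0.1222 -83.9
```

```bash
python3 -m creep '[[0,-0.0028,0,1],[0,-0.0028,0,1],[0,-0.0028,0,1],[0,-0.0028,0,1],[0,-0.0028,0,1],[0,-0.0028,0,1],[0,-0.0028,0,1],[0,-0.0028,0,1],[0,-0.0014,0,0.5],[0,0,0,0],[0,0,0,0]]'
python3 - <<'E'
from h import *
t=shot("top");tabs(t,t["color"],(-70,-13,47,107))
E
```

```text
time: 12.9
eef_pos: [0.4532, -0.0319, 0.0512]
orientation: [[0.964, -0.268, -0.0], [-0.268, -0.964, 0.0], [-0.0, -0.0, -1.0]]
force: [0.8, 0.6, 0.1]
width: 0.0281
 tab -73.0 -72.8 0.1731 36
 tab -13.3 -13.2 0.1724 34
 tab 47.0 46.8 0.1714 39
 tab 106.8 106.8 0.1712 35
```

```bash
python3 -m creep '[[0,-0.0014,0,0.5],[0,-0.0014,0,0.5],[0,-0.0014,0,0.5],[0,-0.0006,0,0.2],[0,0,0,0],[0,0,0,0]]'
python3 -m creep '[[0,0.005,0,0],[0,0.003,0,0],[0,0,-0.005,0],[0,0,-0.01,0],[0,0,-0.02,0],[0,0,-0.03,0],[0,0,-0.03,0],[0,0,-0.03,0],[0,0,-0.03,0],[0,0,-0.01,0],[-0.02,0.02,0,0],[-0.02,0.02,0,0]]'
python3 -m creep '[[-0.02,0.04,0,0],[0,0.045,0,0],[0,0.045,0,0],[0,0.045,0,0],[0,0.045,0,0],[0,0,0,0]]' 0
python3 - <<'E'
from h import *
t=shot("top");s=shot("side");tabs(t,t["color"],(-75,-15,45,105,165,-135))
for ce,st in lids(t,(280,160,390,260)):
    p=ray(t,*ce,.149)[:2]-CEN;print(ce.round(1),st.tolist(),np.hypot(*p).round(4),np.degrees(np.arctan2(p[1],p[0])).round(1))
print(proj(t,[.5326,-.0947,.157]),proj(s,[.5326,-.0947,.157]))
a=cv2.resize(t["color"][145:310,260:410,::-1],None,fx=2.6,fy=2.6,interpolation=2)
b=cv2.resize(s["color"][210:320,280:430,::-1],None,fx=2.6,fy=2.6,interpolation=2)
b=cv2.copyMakeBorder(b,0,a.shape[0]-b.shape[0],0,0,0);cv2.imwrite('pics/m4.png',np.hstack([a,b]))
cv2.imwrite('pics/t4raw.png',t["color"][:,:,::-1]);cv2.imwrite('pics/s4raw.png',s["color"][:,:,::-1])
E
```

```text
time: 13.55
eef_pos: [0.4548, -0.0273, 0.0513]
orientation: [[0.955, -0.296, 0.0], [-0.296, -0.955, 0.0], [0.0, -0.0, -1.0]]
force: [0.1, -0.1, 0.6]
width: 0.028
time: 14.75
eef_pos: [0.4019, -0.0614, 0.2167]
orientation: [[0.955, -0.295, 0.001], [-0.295, -0.955, -0.0], [0.001, -0.0, -1.0]]
force: [-0.4, 0.2, -1.1]
width: 0.0282
time: 15.35
eef_pos: [0.3166, -0.2697, 0.2165]
orientation: [[0.954, -0.301, 0.0], [-0.301, -0.954, -0.002], [0.001, 0.002, -1.0]]
force: [0.3, -0.2, -0.6]
width: -0.0002
 tab -74.6 -74.3 0.1731 36
 tab -14.8 -14.6 0.1731 33
 tab 45.4 45.1 0.1733 41
 tab 105.1 105.1 0.1714 35
 tab 165.4 165.4 0.1717 32
 tab -134.9 -134.7 0.1713 44
[359.9 216.4] [353, 209, 15, 16, 192] 0.0755 -111.7
[342.  233.3] [334, 226, 17, 16, 208] 0.0751 -163.9
[317.1 233.7] [311, 228, 11, 10, 56] 0.0843 147.4
[341.73526516 232.95091252] [333.40744811 240.04125239]
```

View pics/m4.png

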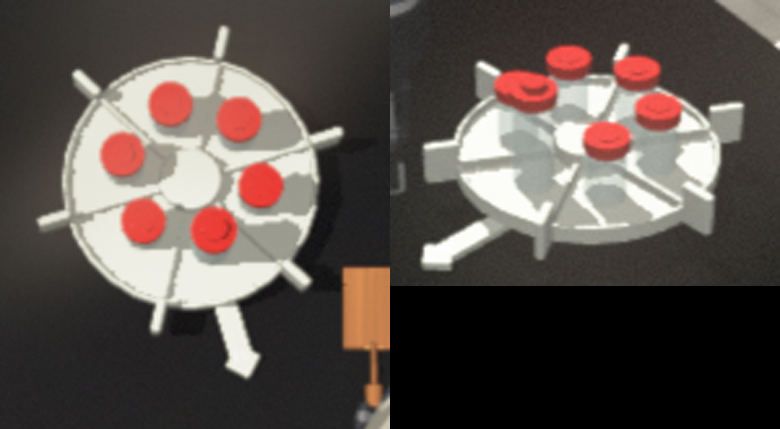

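Front alignment is good: the jar is at about -164.5°, the tongue at about -164.8°. The tall lid is at top pixel (342,233), against a prediction of (341.7,233). Moving above the button with the fingers shut.

```bash
python3 -m creep '[[0.0153,-0.0232,0,0],[0.0153,-0.0232,0,0],[0.0153,-0.0232,0,0],[0.0153,-0.0232,0,0],[0.0153,-0.0232,0,0],[0.0153,-0.0232,0,0],[0.0153,-0.0232,0,0],[0.0153,-0.0232,0,0],[0.0153,-0.0232,0,0],[0.0153,-0.0232,0,0],[0,0,0,0],[0,0,0,0]]'
python3 -m creep '[[0,0,0.015,0],[0,0,0.015,0],[0,0,0.01,0],[0,0,0.005,0],[0,0,0,0],[0,0,0,0]]'
python3 - <<'E'
from h import *
s=shot("side");e=env.get_state()["eef_pos"];print(e,proj(s,e))
cv2.imwrite('pics/s5.png',cv2.resize(s["color"][200:280,280:400,::-1],None,fx=5,fy=5,interpolation=2))
E
```

```text
time: 16.65
eef_pos: [0.5323, -0.0875, 0.2159]
orientation: [[0.956, -0.293, -0.001], [-0.293, -0.956, 0.0], [-0.001, 0.0, -1.0]]
force: [0.0, 0.0, 0.4]
width: -0.0001
time: 17.25
eef_pos: [0.533, -0.0894, 0.1717]
orientation: [[0.955, -0.296, 0.0], [-0.296, -0.955, -0.0], [0.0, -0.0, -1.0]]
force: [-0.4, 0.5, 0.7]
width: -0.0001
[ 0.53312816 -0.08940437  0.17183849] [332.59971117 234.05802736]
```

View pics/s5.png

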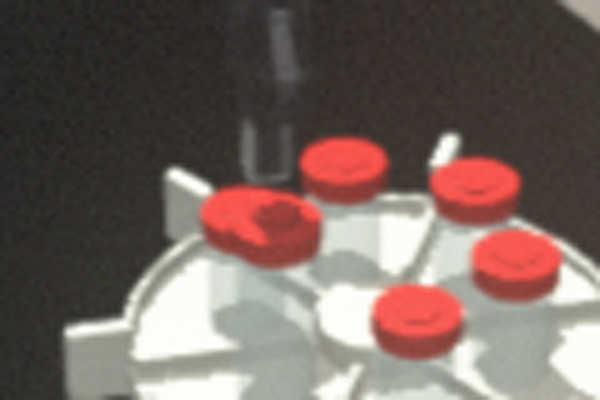

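```bash
python3 -m creep '[[0.0029,0.006,0,0],[0,0,0,0],[0,0,0.005,0],[0,0,0.005,0],[0,0,0.002,0],[0,0,0,0],[0,0,0,0]]'
python3 -m creep '[[0,0,0.0015,0],[0,0,0.0015,0],[0,0,0.0015,0],[0,0,0.0015,0],[0,0,0,0],[0,0,0,0]]'
```

```text
time: 18.0
eef_pos: [0.5338, -0.0958, 0.1592]
orientation: [[0.955, -0.296, -0.0], [-0.296, -0.955, 0.0], [-0.0, 0.0, -1.0]]
force: [0.3, 0.1, 0.4]
width: -0.0
time: 18.6
eef_pos: [0.5338, -0.0959, 0.1532]
orientation: [[0.955, -0.296, -0.0], [-0.296, -0.955, 0.0], [-0.0, 0.0, -1.0]]
force: [0.8, 0.4, -0.0]
width: -0.0003
```

```bash
python3 -m creep '[[0,0,0.001,0]]'; python3 -m creep '[[0,0,0.001,0]]';python3 -m creep '[[0,0,0.001,0],[0,0,0,0]]'
```

```text
time: 18.7
eef_pos: [0.534, -0.0959, 0.1524]
orientation: [[0.955, -0.296, 0.0], [-0.296, -0.955, -0.0], [0.0, -0.0, -1.0]]
force: [-1.1, 0.2, 2.7]
width: 0.0
time: 18.8
eef_pos: [0.5339, -0.0959, 0.1513]
orientation: [[0.955, -0.296, 0.0], [-0.296, -0.955, -0.0], [0.0, -0.0, -1.0]]
force: [0.2, 0.6, 3.7]
width: 0.0
time: 19.0
eef_pos: [0.5343, -0.096, 0.151]
orientation: [[0.955, -0.296, 0.001], [-0.296, -0.955, -0.0], [0.001, -0.0, -1.0]]
force: [-1.9, -0.5, 9.1]
width: -0.0004
```

```bash
python3 -m creep '[[0,0,0.0004,0],[0,0,0,0],[0,0,0,0]]'
python3 -m creep '[[0,0,-0.003,0],[0,0,-0.007,0],[0,0,-0.02,0],[0,0,-0.03,0],[0,0,-0.03,0],[-0.03,0.03,0,0],[-0.03,0.03,0,0],[-0.03,0.04,0,0],[-0.03,0.04,0,0],[-0.03,0.04,0,0],[-0.03,0.04,0,0],[0,0,0,0]]'
python3 - <<'E'
from h import *
t=shot("top");s=shot("side");tabs(t,t["color"],(-75,-15,45,105,165,-135))
for ce,st in lids(t,(280,160,390,260)):
    p=ray(t,*ce,.149)[:2]-CEN;print(ce.round(1),st.tolist(),np.hypot(*p).round(4),np.degrees(np.arctan2(p[1],p[0])).round(1))
a=cv2.resize(t["color"][145:310,260:410,::-1],None,fx=2.6,fy=2.6,interpolation=2)
b=cv2.resize(s["color"][220:285,305:405,::-1],None,fx=4,fy=4,interpolation=2)
b=cv2.copyMakeBorder(b,0,a.shape[0]-b.shape[0],0,0,0);cv2.imwrite('pics/m6.png',np.hstack([a,b]))
t0=cv2.imread('pics/top0.png')[:,:,::-1]
for n,(x0,y0,x1,y1) in dict(spat=(386,244,420,342),bowl=(430,238,480,288)).items():
    print(n,np.abs(t0[y0:y1,x0:x1].astype(int)-t["color"][y0:y1,x0:x1]).mean())
E
```

```text
time: 19.3
eef_pos: [0.5345, -0.096, 0.151]
orientation: [[0.955, -0.296, 0.002], [-0.296, -0.955, -0.0], [0.002, -0.0, -1.0]]
force: [-2.4, 0.1, 13.1]
width: -0.0002
time: 20.5
eef_pos: [0.2924, -0.255, 0.24]
orientation: [[0.953, -0.302, -0.002], [-0.302, -0.953, -0.001], [-0.001, 0.001, -1.0]]
force: [0.3, 0.5, 0.3]
width: -0.0001
 tab -74.6 -74.3 0.1731 36
 tab -14.8 -14.6 0.1731 33
 tab 45.4 45.1 0.1733 41
 tab 105.1 105.1 0.1714 35
 tab 165.4 165.4 0.1717 32
 tab -134.9 -134.6 0.1713 43
[359.9 216.4] [353, 209, 15, 16, 192] 0.0755 -111.7
[342.  233.3] [334, 226, 17, 16, 207] 0.075 -164.0
[317.7 233.8] [313, 229, 9, 9, 48] 0.0838 148.3
spat 35.277911164465785
bowl 3.2537333333333334
```

View pics/m6.png

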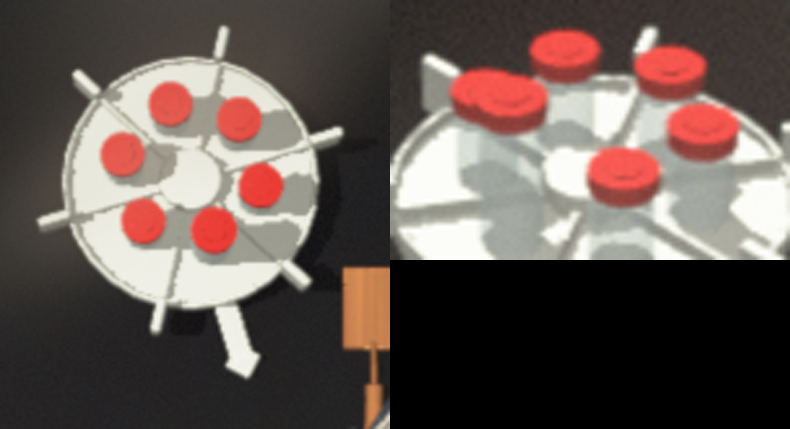

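The button now stands as low as on the short jars. The platter and the tall jar haven't moved. The spatula difference looks like the arm covering its handle in the picture, and the blade is where it was. Handing in.

Run:
```python
from h import *
s=shot("side")["color"].astype(int);s0=cv2.imread('pics/side0.png')[:,:,::-1].astype(int)
for n,(x0,y0,x1,y1) in dict(spat=(255,325,368,370),bowl=(340,340,402,390),dabba=(188,195,245,236)).items(): print(n,abs(s[y0:y1,x0:x1]-s0[y0:y1,x0:x1]).mean())
print(env.finish_job())
```

```text
spat 2.6720419534578825
bowl 1.86247311827957
dabba 7.699044358864641
the job is handed in; nothing more can be done
None
```

The tall jar now stands at the front behind the pointer, its button is fully down, and the job is handed in at about 20.5 s. I turned the carousel about 132° clockwise by pushing one rim tab at about 0.35 rad/s with 1–2 N. I then pressed the button with the closed fingertips and took the hand away.

- **Alignment:** the tall jar is at about -164° to -164.5° and the tongue at about -164.8° (top view), so they agree within about 1°. The side view put the tongue at about -163°, which I discounted because that camera also sees the tongue's side face.
- **Button:** the fingertips stopped at z = 0.151 with 9–13 N, and the picture shows the button flush like those on the short jars. The platter and tall jar did not move during the press.
- **Bystanders:** the bowl and spatula match the first side image. For the spatula, the top-view comparison differed (mean 35), most likely because the arm covers its handle there. The dabba region also changed somewhat (mean 7.7), probably from arm shadow or occlusion; I did not look further. The hand never came near the dabba at low height.

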